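Start the bench winder in high gear

TASK

Start the bench winder in high gear: press its clear guard down over the spool until it is fully shut, push the gear lever from neutral away from the front of the machine, through low and right home into high, and only when both are set press the flat start button fully in and let it spring out again, leaving the mushroom-headed stop button alone. Do it all by pushing with the fingertips, without heavy force: pinch or grip nothing, and leave the loose things round the machine where they are.

Things in the scene. Friction and masses are not known exactly. Their poses are not given: they have to be found in the camera images.
- winder: Bolted-down bench winder: grey base plate 140 x 300 x 12 mm; grey gearbox in the middle (top 100 mm high), dark finned motor right rear (94 mm), black switch box with grey lid right front (62 mm), spool on a level spindle under a clear guard at the left. Origin: centre of the plate's underside, on the table; x points from the machine's front to its rear, y to its left, z up.
- guard (a joint): Hinge of the clear guard, rad: 0 = fully shut, larger = further open; starts at 0.5 to 0.85. Its axis, at the rear, is parallel to the winder's y through (58, 84, 58) mm in the winder's frame; the front edge lifts. Friction holds the guard at any angle; 1 to 3 N on the ledge moves it. Open at 0.85 its lip is 181 mm above the table.
- guard_ledge (a point): Middle of the top face of the guard's finger ledge (aluminium, on its front top edge, level when shut): 56 mm wide along y, 37 mm deep, 4 mm thick, ending in a rolled lip 8 mm round, 16 mm forward of this point, standing 2 mm proud. Shut, the point is at (-51, 84, 100) mm in the winder's frame: 109 mm forward of and 42 mm above the hinge axis, about which it turns.
- gear_lever (a joint): Lever angle, rad: -0.38 neutral (leans to the front; the start), 0 low (upright, first detent), 0.38 high (leans to the rear, at its stop). Axis parallel to the winder's y through (22, -8, 88) mm in its frame. A sprung latch crosses teeth at -0.21 and 0.21: short of the second tooth's crest the lever falls back to low, past it it snaps to the stop. At the grip about 6 N leaves neutral or low.
- gear_grip (a point): Middle of the lever's black hand grip: an upright round bar, 22 mm diameter, 50 mm long with a domed end (25 mm to either side of this point along the lever). The point is 100 mm from the hinge axis, at y = -19 mm in the winder's frame, 188 mm above the table when upright, 181 mm in neutral and high. The steel quadrant plate below reaches 137 mm above the table.
- start (a joint): Start button travel, m: 0 = out, 0.005 = fully in (4 N); springs back.
- start_top (a point): Centre of the top of the flat round start button, grey, 25 mm diameter, 9 mm above the lid of the switch box; pressed straight down. 71 mm above the table. It is the one nearer the gearbox.
- stop (a joint): Stop button travel, m: 0 = out, 0.005 = fully in; must stay out.
- stop_top (a point): Top of the mushroom-headed stop button, grey, 37 mm diameter, 26 mm above the lid of the switch box, 48 mm to the right of the start button.
- spare_spool: Loose wooden spool of wick standing left of the winder, 54 mm diameter, 62 mm high; origin at the underside. Leave it.
- turnscrew: Loose screwdriver with a red grip lying right of the winder, pointing rearward or forward, 210 mm long, 22 mm high; origin at the underside. Leave it.
- glue: Loose white glue bottle with a red cap standing left of the winder beyond the spare spool, 53 mm diameter, 150 mm high; origin at the underside. Leave it.

How it is judged:
By the outcome, as a careful person would: the job done as asked, in the order asked, and still so for the second after the job is handed in, with the robot touching nothing.
It also fails if it takes over 45 s, if anything falls off the work surface, if the arm or the gripper's body presses on something with over 40 N, if the wrist force passes 120 N, or if a joint passes its speed limit or range.

ROBOT

A 7-joint arm with a two-finger parallel gripper is mounted at the origin on the work surface; the furniture and walls round the work are solid. World frame = base frame: x ahead of the robot, y to its left, z up, the work surface at z = 0. Lengths are in m, angles in rad, forces in N, time in s.
With the tool pointing down it reaches from about 0.425 to 0.825 m from the base axis. Payload 3.6 kg.
Tool frame: the origin (TCP) lies at the centre of the arm's flange, where the gripper is bolted on; the fingertips stand 173 mm ahead of it and the grasp point (between the pads) lies 155 mm ahead of it; z points along the fingers, y is the line along which they close (so a half turn about z gives the same grasp; the last joint's range is limited). The gripper opens to 85 mm and grips with 20 to 120 N. Pads are 22 mm wide; open, the fingers measure 114 mm over their backs; the gripper's body (76 mm by 85 mm) begins 54 mm behind the grasp point. The pads swing forward as they close: fully open they stand 13 mm farther back than shut.
Start: joints at [-1.224, 0.615, -0.013, 1.423, 0.008, 1.103, -0.04], TCP at [0.237, 0.605, 0.405] pointing down, gripper open.
Joint ranges: [-3.12, 3.12], [-0.3, 2.06], [-1.34, 1.32], [0.26, 2.42], [-1.36, 4.5], [0.01, 1.98], [-2.84, 2.84]. Speed limits (rad/s): [2.79, 2.79, 3.14, 3.14, 3.14, 3.14, 3.14].

INTERFACE

Orientations are given as a unit quaternion [w, x, y, z].
In Python, from bench import status, optics, robot, models gives the robot as it stands.
- The arm moves only by the tool step_arm, never from a script. Its argument "motion" is a list of rows, each a list of 5 numbers: the shift along the tool's x, y, z in units of 25 mm (1.0 is 25 mm), then the turn about the tool's z in rad, then the closure, from -1 (fully open) to 1 (shut), so that 0 is half open. In form: [[dx, dy, dz, yaw, gripper], ...]. A call has exactly 8 rows; each row is the pose to reach, as a shift and turn from the pose commanded when the call began, along the tool's axes at that moment; what a row does not reach only later rows make up. A row lasts 1/12 s, in which the tool goes at most 41.7 mm and 7.16 degrees, less where a joint would pass 70% of its speed; a pose out of reach is approached as far as the arm can. A call with a gripper value outside its range is refused whole. The fingers move at their own pace and stop on an object; "grip_force" is the grip in N (left out, the last holds). Time passes only in rows, so rows that repeat a pose let the fingers close, or fill a call up. It gives the time, the measured TCP pose, the force, the opening and the grip force at its end, in the units of the state.
- status.sense(): the state, without advancing time (a new reading comes with each control period).
- optics.grab_frame(name): name is "side" or "top" or "wrist"; returns a dict with "img" (420x560x3 uint8, blue, green, red), "fx", "fy", "cx", "cy" (pixels), "extrinsics" (4x4, takes a point from world to camera coordinates). Camera axes: x right, y up, looking along -z (the intrinsics and any distortion apply to the point x, -y, -z); pixel columns grow to the right and rows downward; lengths in m; the calibration is good to about 2 mm. A picture is of the moment at which its call begins. There is no depth.
- robot.close_job(): hands the job in; it is judged then, once.
Trained networks look in the newest picture that a camera, given by its name, has taken for a name from the list of things; names that differ only in an ending like _2 or _b are one class to them, and where a whole thing is asked for, a point or a joint stands for the part that bears it (a point fixed in the world has none). Each returns a list of dicts, best first, with "conf" (0 to 1); they miss things now and then, are a little off and sometimes report something else, mostly with a low value. They report only what shows in the picture. A call takes as long as a camera call.
- models.boxes_of(label, camera): "bbox" ([left, top, width, height] as shares, 0 to 1, of the picture: columns of its width, rows of its height, round what is visible of it).
- models.mark_of(label, camera): "point" ([column, row] as shares, 0 to 1, of the picture: columns of its width, rows of its height: a listed point, or the origin of a listed thing).
The state is a dict: "t": time; "q": joint angles; "qvel": joint speeds; "tau": joint torques, N m; "eef_pos": TCP position; "eef_rot": TCP orientation; "force": force on the tool from outside, world axes, zero at the start; "moment": the same for the moment, N m; "finger_gap": opening from 0.0 (shut) to 1.0 (fully open); "finger_force": force on a finger pad.
Only numpy, scipy, OpenCV 4.12 (cv2) and the standard library are available. Lean on these libraries where they do the work, as an engineer would, in place of code of your own. Each camera call takes 0.05 s, during which the arm holds its last target. There are 200 camera calls.

## Working session

There is one attempt and no reset: what is moved stays moved. The work goes in short steps, Python scripts to look and compute and a tool call to move; the robot and the scene stay as the last step left them, time stands still between calls to the robot, and variables do not carry over. Pictures are saved under pics/ and viewed, at most 10 in all, crops included, and the job is handed in when it is done.

Besides the shell and the picture viewer there is one more tool, called after "Request:" as name(argument=value, ...), one argument or row to a line, values as JSON. step_arm: Moves the arm, as the interface text tells. Its arguments: {"type":"object","properties":{"motion":{"type":"array","items":{"type":"array","items":{"type":"number"}}},"grip_force":{"type":"number"}},"required":["motion"]}

```bash
mkdir -p pics; cat > h.py <<'E'
import numpy as np, cv2
from bench import status, optics, robot, models
def grab(c,save=None):
    f=optics.grab_frame(c)
    if save: cv2.imwrite('pics/'+save,f['img'])
    return f
def proj(f,P):
    P=np.atleast_2d(P); E=np.array(f['extrinsics']); p=P@E[:3,:3].T+E[:3,3]
    return np.c_[f['cx']+f['fx']*p[:,0]/-p[:,2], f['cy']-f['fy']*p[:,1]/-p[:,2]]
def ray(f,uv):
    E=np.array(f['extrinsics']);R=E[:3,:3]
    d=np.array([(uv[0]-f['cx'])/f['fx'],-(uv[1]-f['cy'])/f['fy'],-1])
    return -R.T@E[:3,3], R.T@d
def atz(f,uv,z):
    o,d=ray(f,uv); return o+d*(z-o[2])/d[2]
E
python3 - <<'E'
from h import *
s=status.sense(); print({k:np.round(s[k],3) for k in ('t','eef_pos','eef_rot','force','finger_gap')})
for c in ('top','side'):
    f=grab(c,c+'0.png'); print(c,[k for k in f],np.round(f['extrinsics'],3).tolist(),f['fx'],f['cx'],f['cy'])
    for n in ('winder','guard_ledge','gear_grip','start_top','stop_top','spare_spool','turnscrew','glue'):
        m=models.mark_of(n,c)[:2]
        print(n,[(round(a['conf'],2),np.round(np.array(a['point'])*[560,420],1).tolist()) for a in m])
    
E
```

```text
{'t': np.float64(0.0), 'eef_pos': array([0.237, 0.605, 0.404]), 'eef_rot': array([-0.   ,  0.185,  0.983, -0.001]), 'force': array([ 0.224, -0.221,  0.324]), 'finger_gap': np.float64(1.001)}
top ['img', 'fx', 'fy', 'cx', 'cy', 'extrinsics'] [[-0.012, -1.0, 0.004, -0.149], [0.981, -0.011, 0.193, -0.509], [-0.193, 0.006, 0.981, -1.096], [0.0, 0.0, 0.0, 1.0]] 441.41060490717035 276.5812104766628 213.82781555309896
winder [(0.55, [292.5, 208.4])]
guard_ledge []
gear_grip [(0.42, [304.4, 201.4])]
start_top [(0.65, [326.1, 216.7])]
stop_top [(0.61, [343.5, 213.2])]
spare_spool [(0.94, [215.7, 216.5])]
turnscrew [(0.88, [360.8, 197.0])]
glue [(0.95, [178.8, 244.3]), (0.6, [293.5, 212.3])]
side ['img', 'fx', 'fy', 'cx', 'cy', 'extrinsics'] [[0.979, -0.203, 0.016, -0.516], [0.119, 0.633, 0.765, -0.094], [-0.165, -0.747, 0.644, -1.258], [0.0, 0.0, 0.0, 1.0]] 467.06817635713946 275.7756500272265 208.9824319843482
winder [(0.57, [294.0, 270.7])]
guard_ledge [(0.71, [282.3, 198.4]), (0.46, [293.6, 221.6])]
gear_grip [(0.66, [292.5, 224.0])]
start_top [(0.57, [288.3, 273.7])]
stop_top [(0.68, [295.7, 285.5])]
spare_spool [(0.95, [267.5, 214.5])]
turnscrew [(0.6, [327.3, 333.3]), (0.47, [294.4, 285.8])]
glue [(0.67, [240.5, 199.3])]
```

```bash
python3 - <<'E'
from h import *
a=cv2.imread('pics/top0.png')[130:310,130:410];b=cv2.imread('pics/side0.png')[140:350,200:400]
cv2.imwrite('pics/c0.png',np.hstack([cv2.resize(a,(450,289*1)).copy() if 0 else cv2.resize(a,(420,440)) if 0 else cv2.copyMakeBorder(cv2.resize(a,None,fx=1.5,fy=1.5),0,180,0,0,cv2.BORDER_CONSTANT), cv2.copyMakeBorder(cv2.resize(b,None,fx=1.9,fy=1.9),0,450-399,0,0,cv2.BORDER_CONSTANT)]))
E
```

```text
(no output)
```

View pics/c0.png

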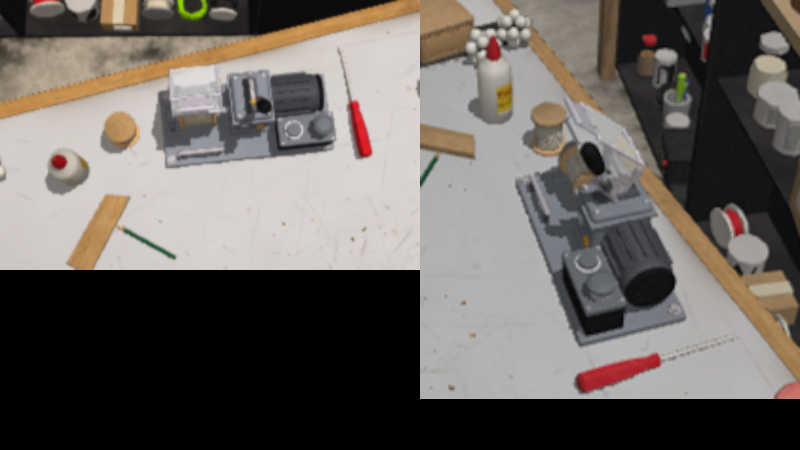

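View pics/top0.png

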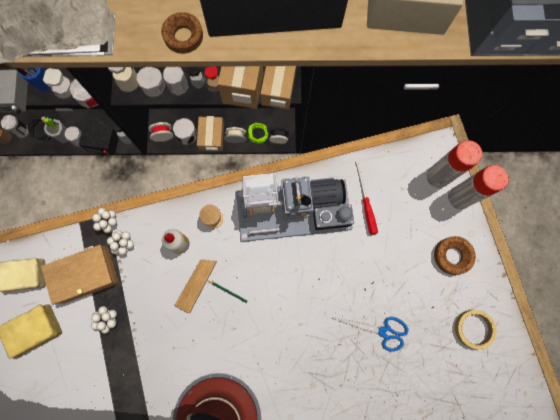

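The images show the winder with its front toward the robot, slightly yawed. The plate corners sit near (242,241) and (353,228) in top, and near (252,235), (284,319) and (339,307) in side. The guard is open and the lever is at the gearbox.

```bash
cat >> h.py <<'E'
def W(p,P):
    c,s=np.cos(p[2]),np.sin(p[2]); P=np.atleast_2d(np.array(P,float))
    return np.c_[p[0]+c*P[:,0]-s*P[:,1], p[1]+s*P[:,0]+c*P[:,1], P[:,2]]
def ledge(th,y=.084): # guard point at angle
    c,s=np.cos(th),np.sin(th); r=(-.109,.042)
    return [.058+r[0]*c+r[1]*s, y, .058-r[0]*s+r[1]*c]
def grip(th): return [.022+.1*np.sin(th),-.019,.088+.1*np.cos(th)]
E
python3 - <<'E'
from h import *
from scipy.optimize import least_squares as ls
ft,fs=grab('top'),grab('side')
FL,FR,RR=[-.07,.15,.012],[-.07,-.15,.012],[.07,-.15,.012]
def res(p,full=False):
    st=[p[3],p[4],.071]; sp=[p[3],p[4]-.048,.088]
    t=proj(ft,W(p,[FL,FR,st,sp,grip(-.38)]))-[[242,240.7],[353,228],[326.1,216.7],[343.5,213.2],[304.4,201.4]]
    s=proj(fs,W(p,[FL,FR,RR,st,sp,grip(-.38),ledge(p[5])]))-[[251.6,234.7],[284.2,319.5],[339,307],[288.3,273.7],[295.7,285.5],[292.5,224],[282.3,198.4]]
    r=np.vstack([t,s]); return r if full else r.ravel()
o=ls(res,[.6,-.2,0.1,-.03,-.08,.7],loss='soft_l1'); p=o.x
print(np.round(p,4)); print(np.round(res(p,True),1).tolist())
print('ledge',W(p,ledge(p[5])),'grip',W(p,grip(-.38)),'start',W(p,[p[3],p[4],.071]))
for n in('spare_spool','glue','turnscrew'):
    print(n, atz(ft,np.array(models.mark_of(n,'top')[0]['point'])*[560,420],0))
E
```

```text
[ 0.5272 -0.1999  0.0995 -0.0372 -0.0721  0.6854]
[[-1.9, 0.1], [-0.9, 0.4], [-2.2, -1.3], [0.1, -1.2], [0.7, -1.9], [-1.7, -0.6], [-0.2, 1.4], [1.7, -0.3], [-0.6, 1.9], [-1.0, 0.5], [-1.5, 0.1], [0.8, 4.2]]
ledge [[ 0.51903231 -0.11633207  0.15951185]] grip [[ 0.51404618 -0.22034225  0.18086646]] start [[ 0.49733979 -0.27538529  0.071     ]]
spare_spool [0.50185223 0.0200083  0.        ]
glue [0.4384838  0.11141092 0.        ]
turnscrew [ 0.56042768 -0.39448002  0.        ]
```

Request:
step_arm(
  motion=[
    [-10.1,-7.9,-0.6,-0.47,1],
    [-10.1,-7.9,-0.6,-0.47,1],
    [-10.1,-7.9,-0.6,-0.47,1],
    [-10.1,-7.9,-0.6,-0.47,1],
    [-10.1,-7.9,-0.6,-0.47,1],
    [-10.1,-7.9,-0.6,-0.47,1],
    [-10.1,-7.9,-0.6,-0.47,1],
    [-10.1,-7.9,-0.6,-0.47,1],
  ],
  grip_force=20,
)

```text
t: 1.82
eef_pos: [0.4021, 0.3254, 0.4202]
eef_rot: [0.001, -0.046, 0.999, -0.001]
force: [0.5, -0.6, -0.2]
finger_gap: -0.001
finger_force: 0.0
```

```bash
cat >> h.py <<'E'
P0=[.5272,-.1999,.0995]
from scipy.spatial.transform import Rotation as Ro
def to(tip,p=P0):
    s=status.sense(); w,x,y,z=s['eef_rot']; R=Ro.from_quat([x,y,z,w]).as_matrix()
    d=np.array(tip)+[0,0,.173]-s['eef_pos']; want=p[2]+np.pi/2; h=np.arctan2(R[1,1],R[0,1])
    dy=(h-want+np.pi/2)%np.pi-np.pi/2
    print('units',np.round(R.T@d/.025,2),'yaw',round(dy,3),'dist mm',round(1000*np.linalg.norm(d)),'z axis',np.round(R[:,2],3))
E
python3 - <<'E'
from h import *
to(list(W(P0,ledge(.685))[0][:2]-[.02,0])+[.25])
E
```

```text
units [ -2.23 -17.95  -0.08] yaw -0.007 dist mm 452 z axis [ 0.002 -0.002 -1.   ]
```

Request:
step_arm(
  motion=[
    [-1.5,-12,-0.1,0,1],
    [-1.5,-12,-0.1,0,1],
    [-1.5,-12,-0.1,0,1],
    [-1.5,-12,-0.1,0,1],
    [-1.5,-12,-0.1,0,1],
    [-1.5,-12,-0.1,0,1],
    [-1.5,-12,-0.1,0,1],
    [-1.5,-12,-0.1,0,1],
  ],
)

```text
t: 2.48
eef_pos: [0.4673, 0.0269, 0.4226]
eef_rot: [0.001, -0.043, 0.999, -0.002]
force: [0.1, 0.1, -0.8]
finger_gap: 0.001
finger_force: 0.0
```

```bash
python3 - <<'E'
from h import *
to(list(W(P0,ledge(.685))[0][:2]-[.03,0])+[.25])
f=grab('wrist','w1.png'); print(np.round(f['extrinsics'],3).tolist(),f['fx'],f['cx'],f['cy'])
for n in ('guard_ledge','gear_grip','start_top','stop_top','winder'):
    print(n,[(round(a['conf'],2),np.round(np.array(a['point'])*[560,420],1).tolist()) for a in models.mark_of(n,'wrist')[:2]])
P=[ledge(.685),grip(-.38),[-.037,-.072,.071],[-.037,-.12,.088],[-.07,.15,.012]]
print(np.round(proj(f,W(P0,P)),1).tolist())
E
```

```text
units [-0.38 -5.78  0.01] yaw -0.014 dist mm 145 z axis [ 0.002 -0.005 -1.   ]
[[-0.084, 0.996, -0.005, 0.016], [-0.956, -0.082, -0.283, 0.489], [-0.283, -0.019, 0.959, -0.263], [0.0, 0.0, 0.0, 1.0]] 305.6541406154204 281.16687652289284 209.43994725002753
guard_ledge [(0.67, [104.3, 267.7])]
gear_grip []
start_top []
stop_top []
winder [(0.83, [107.6, 208.0])]
[[107.5, 260.5], [-47.6, 256.3], [2.8, 194.5], [-58.0, 199.0], [217.0, 154.4]]
```

View pics/w1.png

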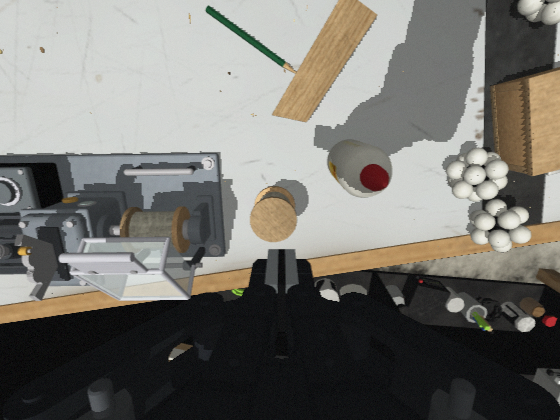

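The plate's front-left corner is at (218,153), against a predicted (217,154). The ledge and lip are near (100,260), against a predicted (107,260). The model holds, with the guard perhaps slightly more open than estimated.

```bash
cat >> h.py <<'E'
def contact(th,s=.005):
    c,S=np.cos(th),np.sin(th); r=(-.109-s,.042)
    return [.058+r[0]*c+r[1]*S+.011,.084,.058-r[0]*S+r[1]*c]
E
python3 - <<'E'
from h import *
h=W(P0,contact(.8))[0]; print(h); to(h+[0,0,.025])
for th in (.8,.7,.6,.5,.4,.3,.2,.1,0): print(th,np.round((np.array(contact(th))-contact(.8))/.025,2))
E
```

```text
[ 0.53846272 -0.11435811  0.16904028]
units [-2.27 -6.3   2.2 ] yaw 0.001 dist mm 176 z axis [-0.     0.001 -1.   ]
0.8 [0. 0. 0.]
0.7 [-0.43  0.   -0.22]
0.6 [-0.84  0.   -0.48]
0.5 [-1.22  0.   -0.78]
0.4 [-1.57  0.   -1.12]
0.3 [-1.89  0.   -1.49]
0.2 [-2.16  0.   -1.89]
0.1 [-2.4   0.   -2.31]
0 [-2.59  0.   -2.76]
```

Request:
step_arm(
  motion=[
    [-2.3,-6.3,0,0,1],
    [-2.3,-6.3,0,0,1],
    [-2.3,-6.3,0,0,1],
    [-2.3,-6.3,0,0,1],
    [-2.3,-6.3,0,0,1],
    [-2.3,-6.3,1,0,1],
    [-2.3,-6.3,1.9,0,1],
    [-2.3,-6.3,1.9,0,1],
  ],
)

```text
t: 3.45
eef_pos: [0.5378, -0.1143, 0.3705]
eef_rot: [-0.005, -0.05, 0.999, 0.002]
force: [-0.3, 0.2, -0.8]
finger_gap: -0.004
finger_force: 0.0
```

```bash
python3 - <<'E'
from h import *
f=grab('wrist','w2.png'); grab('side','s2.png')
to(W(P0,contact(.8))[0])
print([(round(a['conf'],2),np.round(np.array(a['point'])*[560,420],1).tolist()) for a in models.mark_of('guard_ledge','wrist')[:2]], proj(f,W(P0,[ledge(t) for t in (.65,.75,.85)])).round(1).tolist())
a=cv2.imread('pics/w2.png');b=cv2.imread('pics/s2.png')[150:300,220:360]
cv2.imwrite('pics/c2.png',np.hstack([a[100:400,80:480],cv2.resize(b,(280,300))]))
E
```

```text
units [0.02 0.02 1.3 ] yaw 0.001 dist mm 32 z axis [-0.002  0.001 -1.   ]
[] [[281.9, 208.6], [282.0, 227.3], [282.0, 246.6]]
```

View pics/c2.png

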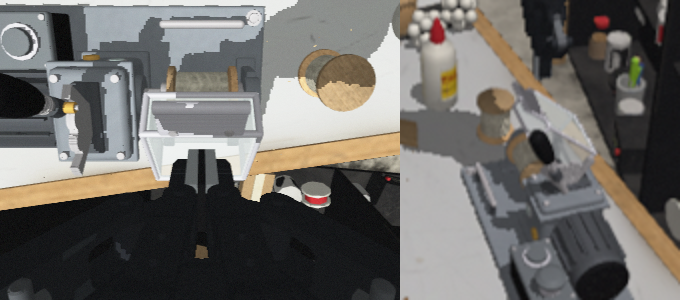

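Request:
step_arm(
  motion=[
    [-0.25,0,0.3,0,1],
    [-0.25,0,0.5,0,1],
    [-0.25,0,0.7,0,1],
    [-0.25,0,0.9,0,1],
    [-0.25,0,1.1,0,1],
    [-0.25,0,1.2,0,1],
    [-0.25,0,1.3,0,1],
    [-0.25,0,1.3,0,1],
  ],
)

```text
t: 4.27
eef_pos: [0.5449, -0.1161, 0.3416]
eef_rot: [-0.001, -0.049, 0.999, 0.0]
force: [0.4, -0.1, 0.1]
finger_gap: 0.001
finger_force: 0.0
```

Request:
step_arm(
  motion=[
    [0.1,0,0.1,0,1],
    [0.35,0,0.22,0,1],
    [0.55,0,0.35,0,1],
    [0.75,0,0.48,0,1],
    [0.95,0,0.62,0,1],
    [1.15,0,0.78,0,1],
    [1.3,0,0.95,0,1],
    [1.5,0,1.12,0,1],
  ],
)

```text
t: 4.93
eef_pos: [0.5074, -0.1198, 0.3139]
eef_rot: [0.0, -0.049, 0.999, -0.0]
force: [0.8, -0.1, 1.5]
finger_gap: -0.001
finger_force: 0.6
```

```bash
python3 - <<'E'
from h import *
f=grab('wrist'); grab('side','s3.png')
b=cv2.imread('pics/s3.png')[150:300,220:360]
cv2.imwrite('pics/c3.png',np.hstack([f['img'][100:400,80:480],cv2.resize(b,(280,300))]))
s=status.sense();print(s['force'],s['eef_pos'])
E
```

```text
[-0.68607964  0.84924407  0.56597135] [ 0.50668702 -0.11985559  0.31318933]
```

View pics/c3.png

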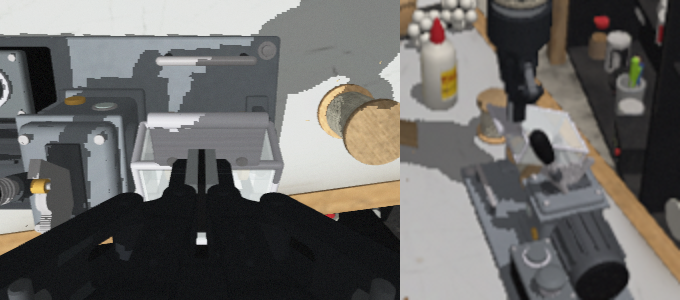

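Request:
step_arm(
  motion=[
    [0.3,0,0.2,0,1],
    [0.5,0,0.4,0,1],
    [0.7,0,0.6,0,1],
    [0.9,0,0.82,0,1],
    [1.05,0,1.05,0,1],
    [1.15,0,1.3,0,1],
    [1.2,0,1.5,0,1],
    [1.2,0,1.65,0,1],
  ],
)

```text
t: 5.7
eef_pos: [0.477, -0.1228, 0.2729]
eef_rot: [-0.002, -0.048, 0.999, 0.0]
force: [-10.0, 2.8, 42.5]
finger_gap: -0.0
finger_force: 21.7
```

Request:
step_arm(
  motion=[
    [0,0,0,0,1],
    [0,0,0.04,0,1],
    [0,0,0.08,0,1],
    [0,0,0.08,0,1],
    [0,0,0.08,0,1],
    [0,0,0.08,0,1],
    [0,0,0.08,0,1],
    [0,0,0.08,0,1],
  ],
)

```text
t: 6.37
eef_pos: [0.4768, -0.1227, 0.2732]
eef_rot: [-0.001, -0.048, 0.999, 0.0]
force: [-8.1, 1.1, 22.8]
finger_gap: 0.0
finger_force: 11.6
```

The guard bottomed at tip z = 0.100 m, which is the shut height. Next: lift off and go in front of the lever.

Request:
step_arm(
  motion=[
    [0,0,-0.5,0,1],
    [0,0,-1.5,0,1],
    [0.4,0,-2.8,0,1],
    [0.4,0,-2.8,0,1],
    [0.4,-1.5,-2.8,0,1],
    [0.4,-2.5,-2.8,0,1],
    [0.4,-2.5,-2.8,0,1],
    [0.4,-2.5,-2.8,0,1],
  ],
)

```text
t: 7.03
eef_pos: [0.4738, -0.1874, 0.3404]
eef_rot: [-0.0, -0.047, 0.999, -0.0]
force: [0.2, 1.0, -0.7]
finger_gap: 0.0
finger_force: 0.0
```

```bash
python3 - <<'E'
from h import *
to(W(P0,[-.06,-.019,.170])[0])
for c in('wrist','side'):
    f=grab(c,c+'4.png')
    for n in('gear_grip','start_top','guard_ledge'):
        print(c,n,[(round(a['conf'],2),np.round(np.array(a['point'])*[560,420],1).tolist()) for a in models.mark_of(n,c)[:2]])
    print(proj(f,W(P0,[grip(-.38),[-.037,-.072,.071],ledge(0),ledge(.1)])).round(1).tolist())
b=cv2.imread('pics/side4.png')[150:300,220:360]
cv2.imwrite('pics/c4.png',np.hstack([cv2.imread('pics/wrist4.png')[60:360,80:480],cv2.resize(b,(280,300))]))
E
```

```text
units [ 0.32 -1.47 -0.1 ] yaw -0.006 dist mm 38 z axis [-0.    -0.001 -1.   ]
wrist gear_grip []
wrist start_top [(0.76, [170.5, 230.3])]
wrist guard_ledge [(0.81, [374.6, 228.4])]
[[211.2, 348.7], [174.5, 231.5], [375.0, 225.9], [379.0, 237.5]]
side gear_grip [(0.54, [293.1, 220.5])]
side start_top [(0.39, [288.9, 273.8])]
side guard_ledge [(0.91, [261.9, 225.4])]
[[291.0, 224.1], [287.7, 275.5], [263.2, 224.4], [265.0, 220.9]]
```

View pics/c4.png

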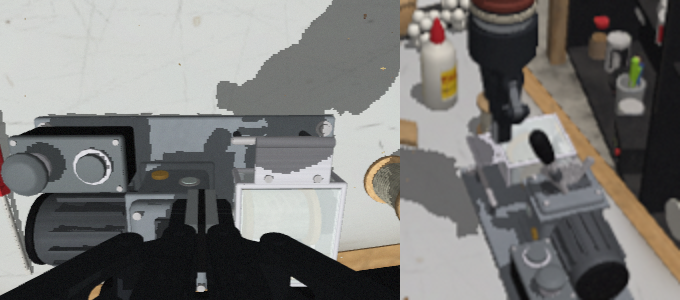

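The guard is shut: the ledge is detected at (375,228), against (375,226) predicted for shut. The lever is still in neutral.

Request:
step_arm(
  motion=[
    [0.3,-0.4,-0.1,0,1],
    [0.3,-1.5,-0.1,0,1],
    [0.3,-1.5,-0.1,0,1],
    [0.3,-1.5,-0.1,0,1],
    [0.1,-1.5,-0.1,0,1],
    [-0.1,-1.5,-0.1,0,1],
    [-0.2,-1.5,-0.1,0,1],
    [-0.2,-1.5,-0.1,0,1],
  ],
)

```text
t: 8.1
eef_pos: [0.4838, -0.2216, 0.3435]
eef_rot: [0.0, -0.05, 0.999, 0.0]
force: [-0.6, -0.1, 0.3]
finger_gap: -0.002
finger_force: 0.0
```

```bash
python3 - <<'E'
from h import *
to(W(P0,[-.06,-.019,.170])[0])
to(W(P0,[.032,-.019,.170])[0])
E
```

```text
units [ 0.58 -0.07  0.02] yaw 0.0 dist mm 15 z axis [ 0.001  0.    -1.   ]
units [-3.1  -0.07  0.02] yaw 0.0 dist mm 77 z axis [ 0.001  0.    -1.   ]
```

Request:
step_arm(
  motion=[
    [-0.2,0,0,0,1],
    [-0.4,0,0,0,1],
    [-0.6,0,0,0,1],
    [-0.8,0,0,0,1],
    [-1.0,0,0,0,1],
    [-1.2,0,0,0,1],
    [-1.4,0,0,0,1],
    [-1.6,0,0,0,1],
  ],
)

```text
t: 8.77
eef_pos: [0.5235, -0.2184, 0.3435]
eef_rot: [0.001, -0.049, 0.999, 0.0]
force: [0.2, -0.7, -0.3]
finger_gap: 0.002
finger_force: 0.0
```

Request:
step_arm(
  motion=[
    [-0.15,0,0,0,1],
    [-0.3,0,0,0,1],
    [-0.45,0,0,0,1],
    [-0.6,0,0,0,1],
    [-0.75,0,0,0,1],
    [-0.9,0,0,0,1],
    [-1.05,0,0,0,1],
    [-1.2,0,0,0,1],
  ],
)

```text
t: 9.43
eef_pos: [0.5525, -0.2159, 0.3433]
eef_rot: [0.0, -0.048, 0.999, -0.0]
force: [-0.8, 0.0, 0.3]
finger_gap: -0.003
finger_force: 0.0
```

```bash
python3 - <<'E'
from h import *
to(W(P0,[.032,-.019,.170])[0]); f=grab('side','s5.png'); print(proj(f,W(P0,[grip(t) for t in(0,.21,.38)])).round(1).tolist(),[(a['conf'],np.array(a['point'])*[560,420]) for a in models.mark_of('gear_grip','side')[:1]], status.sense()['force'])
E
```

```text
units [-0.34 -0.02  0.01] yaw -0.003 dist mm 8 z axis [ 0. -0. -1.]
[[306.5, 218.7], [315.0, 217.7], [321.4, 218.0]] [(0.57, array([316.792, 216.384]))] [ 0.14477988  0.34694906 -0.03025843]
```

Request:
step_arm(
  motion=[
    [-0.1,0,0,0,1],
    [-0.2,0,0,0,1],
    [-0.25,0,0,0,1],
    [-0.3,0,0,0,1],
    [-0.35,0,0,0,1],
    [-0.35,0,0,0,1],
    [-0.35,0,0,0,1],
    [-0.35,0,0,0,1],
  ],
)

```text
t: 10.2
eef_pos: [0.561, -0.215, 0.3435]
eef_rot: [-0.0, -0.049, 0.999, -0.0]
force: [1.2, 0.1, 1.3]
finger_gap: -0.002
finger_force: 0.0
```

```bash
python3 - <<'E'
from h import *
f=grab('side','s6.png'); print([(a['conf'],np.array(a['point'])*[560,420]) for a in models.mark_of('gear_grip','side')[:1]], status.sense()['force'])
t=grab('top')
cv2.imwrite('pics/c6.png',np.hstack([cv2.resize(f['img'][170:300,240:370],(390,390)),cv2.resize(t['img'][150:280,240:370],(390,390))]))
E
```

```text
[(0.66, array([322.616, 218.106]))] [-0.99495943  0.66249529 -0.19682758]
```

View pics/c6.png

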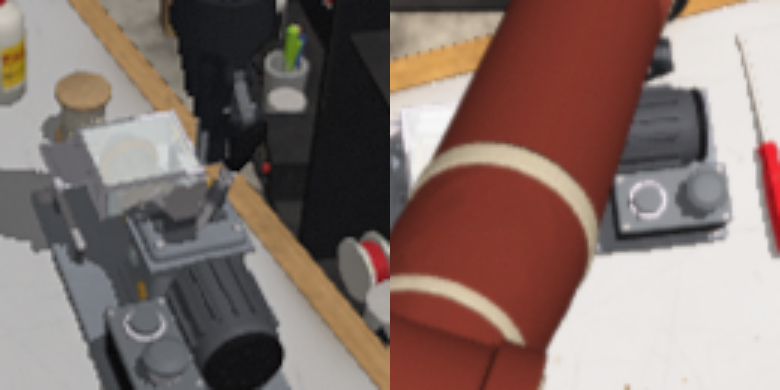

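The lever leans to the rear at (323,218), matching the high prediction of (321,218). Next: back off and go above the start button.

Request:
step_arm(
  motion=[
    [1,0,0,0,1],
    [2,0,0,0,1],
    [3.2,0,0,0,1],
    [3.2,-1,0,0,1],
    [3.2,-2.1,0,0,1],
    [3.2,-2.1,0,0,1],
    [3.2,-2.1,0,0,1],
    [3.2,-2.1,0,0,1],
  ],
)

```text
t: 11.02
eef_pos: [0.4866, -0.2747, 0.3434]
eef_rot: [0.0, -0.049, 0.999, 0.0]
force: [-0.6, 0.6, -0.4]
finger_gap: 0.002
finger_force: 0.0
```

```bash
python3 - <<'E'
from h import *
to(W(P0,[-.0372,-.0721,.071])[0])
for c in('wrist','side','top'):
    f=grab(c,c+'7.png')
    for n in('gear_grip','start_top','stop_top','guard_ledge'):
        print(c,n,[(round(a['conf'],2),np.round(np.array(a['point'])*[560,420],1).tolist()) for a in models.mark_of(n,c)[:1]])
    print(proj(f,W(P0,[grip(.38),[-.037,-.072,.071],[-.037,-.12,.088],ledge(0)])).round(1).tolist())
b=cv2.imread('pics/side7.png')[150:300,220:360]
cv2.imwrite('pics/c7.png',np.hstack([cv2.imread('pics/wrist7.png')[60:360,80:480],cv2.resize(b,(280,300))]))
E
```

```text
units [-0.42 -0.07  3.98] yaw -0.002 dist mm 100 z axis [-0.     0.001 -1.   ]
wrist gear_grip []
wrist start_top [(0.67, [276.6, 225.2])]
wrist stop_top [(0.56, [214.2, 230.2])]
wrist guard_ledge [(0.68, [491.5, 218.0])]
[[373.2, 445.3], [280.6, 224.8], [219.0, 232.3], [494.9, 219.0]]
side gear_grip [(0.86, [323.1, 215.3])]
side start_top [(0.4, [288.0, 275.7])]
side stop_top [(0.76, [295.7, 285.2])]
side guard_ledge [(0.74, [260.7, 224.8])]
[[321.4, 218.0], [287.7, 275.5], [294.8, 285.9], [263.2, 224.4]]
top gear_grip [(0.62, [304.0, 170.8])]
top start_top []
top stop_top []
top guard_ledge [(0.58, [265.0, 224.6])]
[[301.1, 168.8], [323.9, 215.3], [343.5, 212.0], [263.2, 225.5]]
```

View pics/c7.png

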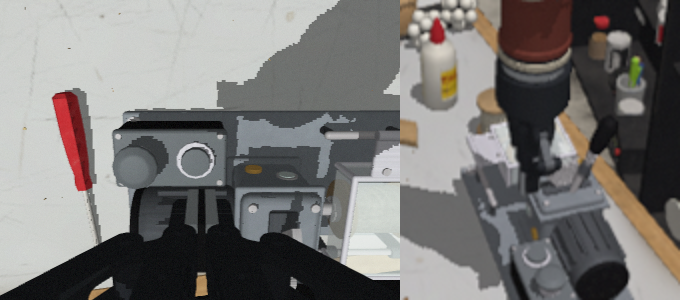

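The lever is in high, with the grip at (323,215) side, and the guard is shut. The start button is at wrist (277,222), about 3 mm right of the model, so I shift slightly and descend.

Request:
step_arm(
  motion=[
    [-0.35,-0.15,0.6,0,1],
    [-0.35,-0.15,1.4,0,1],
    [-0.35,-0.15,2.2,0,1],
    [-0.35,-0.15,3,0,1],
    [-0.35,-0.15,3.4,0,1],
    [-0.35,-0.15,3.6,0,1],
    [-0.35,-0.15,3.7,0,1],
    [-0.35,-0.15,3.7,0,1],
  ],
)

```text
t: 12.43
eef_pos: [0.4958, -0.278, 0.2511]
eef_rot: [0.0, -0.049, 0.999, -0.0]
force: [-0.0, 0.8, 0.9]
finger_gap: -0.0
finger_force: 0.0
```

Request:
step_arm(
  motion=[
    [0,0,0.07,0,1],
    [0,0,0.14,0,1],
    [0,0,0.21,0,1],
    [0,0,0.28,0,1],
    [0,0,0.34,0,1],
    [0,0,0.4,0,1],
    [0,0,0.4,0,1],
    [0,0,0.4,0,1],
  ],
)

```text
t: 13.1
eef_pos: [0.4958, -0.278, 0.2413]
eef_rot: [0.0, -0.049, 0.999, -0.0]
force: [-0.8, 0.5, 3.3]
finger_gap: 0.0
finger_force: 1.5
```

Request:
step_arm(
  motion=[
    [0,0,0.03,0,1],
    [0,0,0.06,0,1],
    [0,0,0.08,0,1],
    [0,0,0.1,0,1],
    [0,0,0.1,0,1],
    [0,0,0.1,0,1],
    [0,0,0.1,0,1],
    [0,0,0.1,0,1],
  ],
)

```text
t: 13.77
eef_pos: [0.4958, -0.278, 0.2395]
eef_rot: [0.0, -0.049, 0.999, -0.0]
force: [-0.7, 0.5, 8.5]
finger_gap: -0.004
finger_force: 4.3
```

Request:
step_arm(
  motion=[
    [0,0,0.02,0,1],
    [0,0,0.03,0,1],
    [0,0,0.03,0,1],
    [0,0,0.03,0,1],
    [0,0,0.03,0,1],
    [0,0,0.03,0,1],
    [0,0,0.03,0,1],
    [0,0,0.03,0,1],
  ],
)

```text
t: 14.43
eef_pos: [0.4958, -0.278, 0.2394]
eef_rot: [0.001, -0.049, 0.999, -0.0]
force: [-2.2, 1.0, 12.9]
finger_gap: -0.004
finger_force: 6.3
```

Request:
step_arm(
  motion=[
    [0,0,-0.4,0,1],
    [0,0,-1,0,1],
    [0,0,-2,0,1],
    [0,0,-3,0,1],
    [0.5,0,-4,0,1],
    [2,0,-5,0,1],
    [3,0,-6,0,1],
    [3,0,-6,0,1],
  ],
)

```text
t: 15.1
eef_pos: [0.4164, -0.2874, 0.3919]
eef_rot: [0.0, -0.045, 0.999, -0.002]
force: [0.2, -0.9, -0.5]
finger_gap: -0.002
finger_force: 0.0
```

```bash
python3 - <<'E'
from h import *
for c in('wrist','side','top'):
    f=grab(c,c+'8.png')
    for n in('gear_grip','start_top','stop_top','guard_ledge','spare_spool','glue','turnscrew'):
        print(c,n,[(round(a['conf'],2),np.round(np.array(a['point'])*[560,420],1).tolist()) for a in models.mark_of(n,c)[:1]])
    print(proj(f,W(P0,[grip(.38),[-.037,-.072,.071],[-.037,-.12,.088],ledge(0)])).round(1).tolist())
b=cv2.imread('pics/side8.png')[150:300,220:360]
cv2.imwrite('pics/c8.png',np.hstack([cv2.imread('pics/wrist8.png')[100:400,80:480],cv2.resize(b,(280,300))]))
E
```

```text
wrist gear_grip []
wrist start_top [(0.51, [513.0, 271.0])]
wrist stop_top [(0.72, [511.3, 273.2])]
wrist guard_ledge [(0.81, [450.9, 272.8])]
wrist spare_spool [(0.6, [513.1, 271.8])]
wrist glue []
wrist turnscrew [(0.69, [191.4, 281.3])]
[[358.6, 449.1], [288.7, 273.4], [240.9, 281.9], [454.9, 273.7]]
side gear_grip [(0.76, [323.0, 216.4])]
side start_top [(0.48, [286.1, 276.3])]
side stop_top [(0.65, [320.7, 217.7])]
side guard_ledge [(0.65, [260.3, 223.3])]
side spare_spool []
side glue [(0.57, [239.5, 197.3])]
side turnscrew [(0.9, [323.4, 331.5])]
[[321.4, 218.0], [287.7, 275.5], [294.8, 285.9], [263.2, 224.4]]
top gear_grip [(0.79, [300.1, 169.6])]
top start_top [(0.64, [325.7, 219.2])]
top stop_top []
top guard_ledge [(0.88, [266.2, 224.9])]
top spare_spool [(0.66, [212.0, 219.8])]
top glue [(0.62, [178.4, 240.9])]
top turnscrew []
[[301.1, 168.8], [323.9, 215.3], [343.5, 212.0], [263.2, 225.5]]
```

View pics/c8.png

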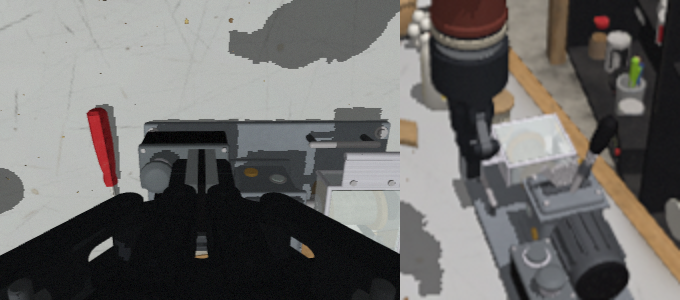

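The guard is shut, the lever is in high and the loose things are in place. The button bottomed (force rose from 8.5 to 12.9 N with no further travel) and was then released.

```bash
python3 -c "
from bench import robot; print(robot.close_job())"
```

```text
the job is handed in; nothing more can be done
None
```

The job is handed in: guard shut, lever in high, then start pressed fully in and released, with the stop button and loose things untouched; the one blemish is a brief 42 N fingertip force as the guard reached its stop.

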